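Tether the brush caddy to its anchor ring

TASK

Lift the wooden brush caddy out of its parking bay, stand it on the open table and let go of it. Then take its handle again by the two sides, where the anchor's wire guard leaves room for the fingers, and push the snap hook onto the anchor's ring until the gate flicks shut behind the bar. Leave the caddy standing upright on the table, hooked on, and do not knock the loose bottle, hand brush, two jars or tape roll about.

Things in the scene. Friction and masses are not known exactly. Their poses are not given: they have to be found in the camera images.
- caddy_grip (a point): Brush caddy, loose wood, about 0.35 to 0.6 kg: sled 50 mm wide (y), 14 high, with a handle post 30 mm (x) by 36 (y), up to 84 mm above the underside, and behind it a 46 mm high socket block. This point is on the post's axis, 58 mm above the underside. x points ahead, to the hook; z up. The sled reaches 80 mm behind (block: 80 to 30) and 20 ahead. A steel mount 40 mm wide is on the post's front.
- caddy: The same caddy; origin on the underside, 15 mm behind and 58 mm below caddy_grip, same axes. When pushed on, it should be held by the post's y sides near caddy_grip: held higher, it pitches in the fingers under the push. Fingers ahead of the post must stay above the hook, 53 mm or more over the underside.
- hook_mouth (a point): Mouth of the caddy's level steel snap hook, on its centre line, 55 mm ahead of and 12 mm below caddy_grip, 46 mm above the underside. Two prongs 10 mm thick, inner faces 10 mm to either side, end 17 mm ahead of this point, tips flared outward. The throat's bottom lies 33 mm behind this point: a bar's centre gets to 29 mm. Same axes as the caddy.
- gate (a joint): Sprung gate of the hook, rad: 0 shut, 1.2 fully swung inward (to the block). Hinged on the -y prong at the mouth, it shuts across to the +y prong and yields to about 1 to 4 N. It lets the 8 mm bar by and snaps shut once the bar is 23 mm or more behind hook_mouth (32 mm or less ahead of caddy_grip). The bar should enter within 4 mm of the centre line.
- bay: Fixed aluminium bay, 4 mm floor plate; the caddy starts on it, its origin over the bay's (table level), same axes. Side plates along x, 84 mm high, stand 10 mm from the handle's two sides, so fingers fit there only ahead of and behind the handle. End lips are 12 mm high. Lift the caddy straight up until it clears the side plates.
- ring_bar (a point): Middle of the upright 8 mm bar at the near side of the anchor's steel D-ring, 46 mm above the table, which is the hook's height when the caddy stands on the table. x points the way the hook is pushed on, z up. The ring's opening is 38 mm high (22 to 60 mm above the table) and reaches 52 mm behind the bar. Dragged along the table the caddy can catch: carry it some 5 mm up, then lower it.
- anchor: Fixed anchor; origin on the table under ring_bar, same axes. Wire guard straight above the bar: a level wire along y, 76 to 84 mm above the table, on uprights at y = -42 and +42 mm. With the hook on it stands 4 to 10 mm ahead of the handle: no finger fits ahead of the handle there, its sides stay free. The steel base begins 11 mm behind the bar; in front is bare table.
- dye_bottle: Bystander: dark capped bottle, 68 mm wide, 163 high, stands; origin under its centre.
- flat_brush: Bystander: flat red hand brush, 150 x 115 x 17 mm, lies; origin under its centre.
- clear_jar: Bystander: small lidded jar, pale, 52 mm wide, 78 high; origin under its centre.
- brown_jar: Bystander: small lidded jar, brown, 52 mm wide, 78 high; origin under its centre.
- tape_roll: Bystander: roll of tape lying flat, 104 mm wide, 24 high; origin under its centre.
There are look-alikes about, which are no part of the job. What is shaped like the caddy but yellow is not meant.

How it is judged:
By the outcome, as a careful person would: the job done as asked, in the order asked, and still so for the second after the job is handed in, with the robot touching nothing.
It also fails if it takes over 58 s, if anything falls off the work surface, if the arm or the gripper's body presses on something with over 40 N, if the wrist force passes 120 N, or if a joint passes its speed limit or range.

ROBOT

A 6-joint arm with a two-finger parallel gripper is mounted at the origin on a cart in front of the work surface, level with it; the furniture and walls round the work are solid. World frame = base frame: x ahead of the robot, y to its left, z up, the work surface at z = 0. Lengths are in mm, angles in rad, forces in N, time in s.
With the tool pointing down it reaches from about 350 to 725 mm from the base axis. Payload 4.3 kg.
Tool frame: the origin (TCP) lies between the finger pads; the fingertips stand 14 mm ahead of it and the grasp point (between the pads) lies 5 mm behind it; z points along the fingers, y is the direction in which the jaws open and shut (so a half turn about z gives the same grasp; the last joint's range is limited). The gripper opens to 85 mm and grips with 20 to 120 N. Pads are 22 mm wide; open, the fingers measure 114 mm over their backs; the gripper's body (76 mm by 85 mm) begins 54 mm behind the grasp point. The pads swing forward as they close: fully open they stand 13 mm farther back than shut.
Start: joints at [1.117, 0.377, 0.081, 1.274, 0, 1.46], TCP at [193.821, 541.386, 245.329] pointing down, gripper open.
Joint ranges: [-2.72, 2.72], [-0.84, 1.66], [-1.02, 1.22], [-1.77, 2.12], [-1.37, 1.28], [-3.14, 3.14]. Speed limits (rad/s): [2.57, 2.57, 3.14, 3.14, 3.14, 3.14].

INTERFACE

Orientations are given as a unit quaternion [x, y, z, w].
In Python, from cell import arm gives the robot as it stands. The module is installed in compiled form; this text tells all that it offers.
- The arm moves only by the shell command python3 -m jog 'ROWS' [FORCE]. ROWS is JSON, a list that holds one entry, the list of rows, each a list of 7 numbers: the turn, a rotation vector about the tool's x, y, z in units of 6 degrees (1.0 is 6 degrees), then the shift along the tool's x, y, z in mm, then the gripper's target within -1 to 1 (fully open at 1, half-way at 0, shut at -1). In form: [[[ax, ay, az, x, y, z, gripper], ...]]. A call has 1 to 12 rows; each row shifts and turns the commanded pose from where the row before left it, along the tool's axes as they then stand; what a row does not reach is not made up. A row lasts 1/12 s, in which the tool goes at most 41.7 mm and 7.16 degrees, less where a joint would pass 70% of its speed; a pose out of reach is approached as far as the arm can. A call with a gripper value outside its range is refused whole. The fingers move at their own pace and stop on an object; FORCE is the grip in N (left out, the last holds). Time passes only in rows, so rows that do not move let the fingers close. It gives the time, the measured TCP pose, the force and the opening at its end, in the units of the state.
- arm.sense(): the state, without advancing time (a new reading comes with each control period).
- arm.capture(name): name is "side" or "top"; returns the picture (420x560x3 uint8, red, green, blue); there is no depth.
- arm.camera_info(name): a dict with "fx", "fy", "cx", "cy" (pixels), "k1" (the pictures are not rectified: a ray, as slopes to the right and down, at radius r is drawn at 1 + k1 r^2 times it, then the intrinsics apply), "R" (3x3) and "t" (3): a world point X has camera coordinates R X + t. Camera axes: x right, y down, z forward; pixel columns grow to the right and rows downward; lengths in mm; the calibration is good to about 2 mm. A picture is of the moment at which its call begins. camera_info takes no time and is no camera call.
- arm.job_done(): hands the job in, once; it reports no verdict.
The state is a dict: "time": time; "qpos": joint angles; "joint_velocities": joint speeds; "joint_torque": joint torques, N m; "eef_pos": TCP position; "ee_rot": TCP orientation; "contact_force": force on the tool from outside, world axes, zero at the start; "torque": the same for the moment, N m; "finger_gap": opening from 0.0 (shut) to 1.0 (fully open).
Only numpy, scipy, OpenCV 4.12 (cv2) and the standard library are available. Lean on these libraries where they do the work, as an engineer would, in place of code of your own. Each camera call takes 0.05 s, during which the arm holds its last target. There are 200 camera calls.

## Working session

There is one attempt and no reset: what is moved stays moved. The work goes in short steps, Python scripts to look and compute and a shell command to move; the robot and the scene stay as the last step left them, time stands still between calls to the robot, and variables do not carry over. Pictures are saved under pics/ and viewed, about 8 in all and at most 12, crops included, and the job is handed in when it is done.

```bash
mkdir -p pics; python3 - <<'E'
from cell import arm
import cv2
for n in("top","side"):
    im=arm.capture(n); cv2.imwrite(f"pics/{n}0.png",im[:,:,::-1])
    c=arm.camera_info(n); print(n,c)
print(arm.sense())
E
```

```text
top {'fx': 412.19651119747806, 'fy': 412.19651119747806, 'cx': 275.624734006348, 'cy': 208.5384325517287, 'k1': 0.01096815981533501, 'R': array([[-0.02648515, -0.99957289,  0.01235201],
       [-0.99805598,  0.02574357, -0.05675848],
       [ 0.05641626, -0.01383125, -0.99831153]]), 't': array([ -54.32928464,  593.18266155, 1289.62236498])}
side {'fx': 425.17925850280324, 'fy': 425.17925850280324, 'cx': 287.8259106938476, 'cy': 213.9818570997429, 'k1': -0.12675503511164435, 'R': array([[ 0.99515257, -0.09773558, -0.0109144 ],
       [-0.05488405, -0.45985953, -0.88629394],
       [ 0.08160336,  0.88259672, -0.46299452]]), 't': array([-568.50525562,   75.52223421, 1308.85450891])}
{'time': 0.1, 'qpos': array([1.11669606e+00, 3.78027594e-01, 7.97627811e-02, 1.27441319e+00,
       9.17009218e-06, 1.46047616e+00]), 'joint_velocities': array([ 0.00021969, -0.00041277,  0.00287285,  0.00070214,  0.00038667,
       -0.00065266]), 'joint_torque': array([ 7.57701837e-04, -4.64693213e+01,  2.70582372e+01,  1.19724459e-02,
       -7.66212088e-05,  1.18788503e-05]), 'eef_pos': array([193.5547536 , 540.84062769, 244.43410543]), 'ee_rot': array([ 1.71044778e-01,  9.85262807e-01, -9.02343111e-04, -2.66407216e-04]), 'contact_force': array([-0.26207533, -0.12207632,  0.1949511 ]), 'torque': array([0.04919203, 0.01578283, 0.01464642]), 'finger_gap': 1.0008720195233076}
```

View pics/top0.png

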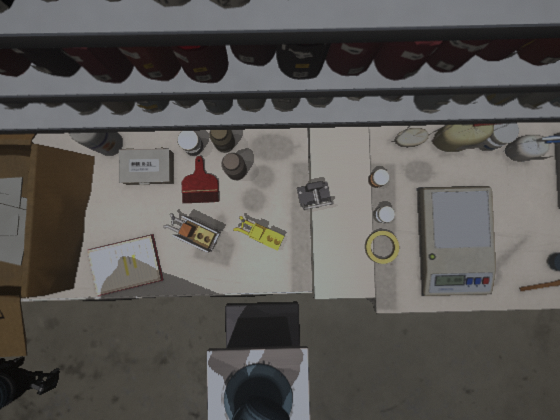

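View pics/side0.png

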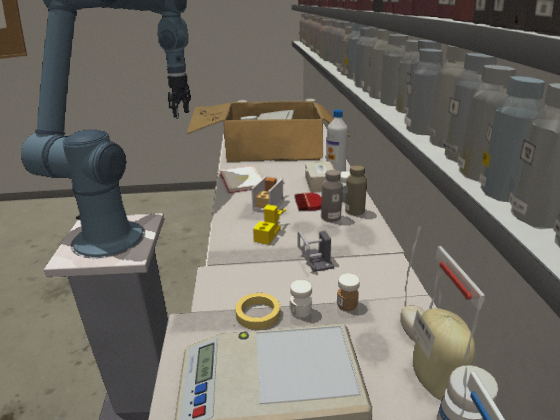

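The top view shows the caddy in its bay at about (195,232), the yellow look-alike at (260,232), the anchor at (315,193) and the brush at (200,185). The jars are at (378,177) and (385,213), the tape roll is at (382,247), and the bottle is near (233,165). Next I zoom in on both views.

```bash
python3 - <<'E'
import cv2
a=cv2.imread("pics/top0.png")[140:260,150:350]; cv2.imwrite("pics/tz.png",cv2.resize(a,None,fx=4,fy=4,interpolation=cv2.INTER_CUBIC))
a=cv2.imread("pics/side0.png")[160:280,220:360]; cv2.imwrite("pics/sz.png",cv2.resize(a,None,fx=5,fy=5,interpolation=cv2.INTER_CUBIC))
E
cat > h.py <<'E'
import numpy as np, cv2
from cell import arm
def ray(n,u,v):
    c=arm.camera_info(n); d=np.array([(u-c['cx'])/c['fx'],(v-c['cy'])/c['fy']]); s=d.copy()
    for _ in range(20): s=d/(1+c['k1']*(s@s))
    R=np.array(c['R']); return -R.T@c['t'], R.T@np.array([*s,1])
def atz(n,u,v,z):
    o,d=ray(n,u,v); return o+d*(z-o[2])/d[2]
def proj(n,X):
    c=arm.camera_info(n); p=np.array(c['R'])@np.array(X,float)+c['t']; s=p[:2]/p[2]; s=s*(1+c['k1']*(s@s))
    return np.array([s[0]*c['fx']+c['cx'],s[1]*c['fy']+c['cy']])
E
```

```text
(no output)
```

View pics/tz.png

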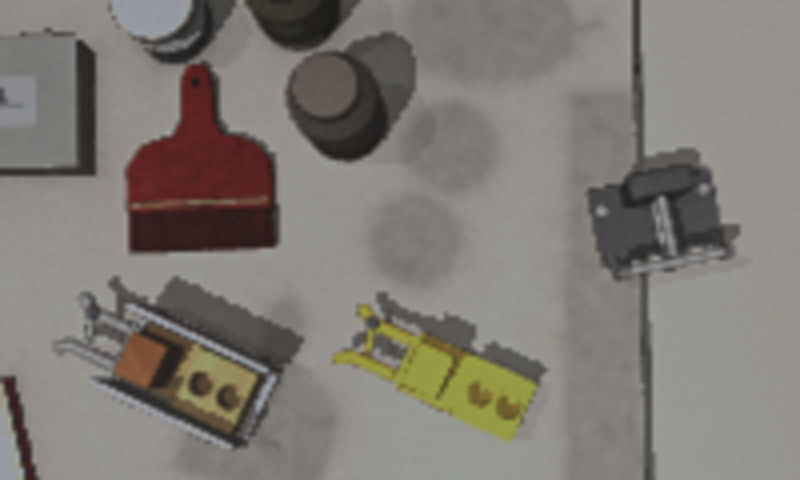

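View pics/sz.png

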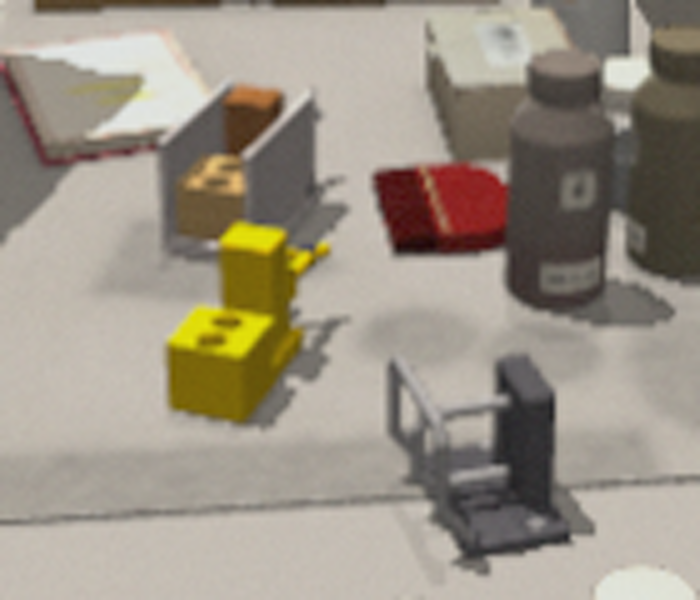

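The top crop shows the orange post top at about (130..178, 328..388), the bay plate edges running from (128,306) to (282,375), and the guard wire from (615,275) to (733,252). The side crop shows the guard wire from (393,360) to (440,428). Next I turn these into positions.

```bash
python3 - <<'E'
from h import *
T=lambda u,v,z: atz("top",150+u/4-.375,140+v/4-.375,z)[:2].round(1)
S=lambda u,v,z: atz("side",220+u/5-.4,160+v/5-.4,z)[:2].round(1)
for nm,p in dict(upL=(128,306),upR=(282,375),loL=(95,380),loR=(240,445)).items(): print(nm,T(*p,84))
for p in [(113,372),(135,328),(182,345),(157,390)]: print("post",T(*p,88))
for p in [(86,299),(60,346)]: print("hooktip",T(*p,50))
print("wire",T(615,275,80),T(733,252,80),"side",S(393,360,80),S(440,428,80))
print("sidepost",S(226,92,88),S(282,95,88),S(270,125,88) )
print("plates side near top corners",S(162,152,84),S(246,160,84),S(228,85,84),S(312,95,84))
print("bottle cap",T(322,85,163),"brush",T(200,190,17))
E
```

```text
upL [572.3 213.1]
upR [517.7  99.1]
loL [517.7 238.4]
loR [466.4 131.3]
post [523.3 224.1]
post [555.6 207.3]
post [542.  172.6]
post [509.  191.6]
hooktip [580.  252.5]
hooktip [544.4 272.8]
wire [ 586.3 -152.7] [ 601.5 -242.5] side [ 584.7 -165.5] [ 600.6 -239. ]
sidepost [511.3 208.9] [550.1 198.5] [538.2 147.2]
plates side near top corners [464.1 120.6] [519.1 100.9] [513.7 231.3] [571.7 205.4]
bottle cap [721.7  57.4] brush [665.8 169.4]
```

```bash
cat >> h.py <<'E'
from scipy.spatial.transform import Rotation as Ro
def go(pos,yawy):
    """tool-frame shift and z turn (6deg units) to put the tool at pos, tool y at world yaw (deg), after the shift; also shift if turned first"""
    s=arm.sense(); R=Ro.from_quat(s['ee_rot']).as_matrix(); d=np.array(pos)-s['eef_pos']
    cy=np.degrees(np.arctan2(R[1,1],R[0,1])); dy=(cy-yawy+180)%360-180
    R2=R@Ro.from_euler('z',dy,degrees=True).as_matrix()
    tilt=Ro.from_matrix(R2).as_matrix()[:,2]
    print('t',round(s['time'],2),'pos',s['eef_pos'].round(1),'yawy',cy.round(2),'zaxis',tilt.round(4),'F',s['contact_force'].round(1),'gap',round(s['finger_gap'],3))
    print('shift-first',(R.T@d).round(1),'turn units',round(dy/6,2),'turn-first shift',(R2.T@d).round(1))
E
python3 - <<'E'
from h import *
go([532,199,245],64.4)
for n,u,v,z in [("pale",385,210,78),("brown",378,174,78),("tape",382,247,24)]: print(n,atz("top",u,v,z).round())
E
```

```text
t 0.1 pos [193.6 540.8 244.4] yawy 70.3 zaxis [-8.0e-04 -1.7e-03 -1.0e+00] F [-0.3 -0.1  0.2] gap 1.001
shift-first [-4.339e+02 -2.078e+02 -3.000e-01] turn units 0.98 turn-first shift [-4.529e+02 -1.620e+02 -3.000e-01]
pale [ 575. -400.   78.]
brown [ 685. -383.   78.]
tape [ 461. -401.   24.]
```

```bash
python3 -m jog '[[[0,0,0,-33,-16,0,1],[0,0,0,-33,-16,0,1],[0,0,0,-33,-16,0,1],[0,0,0,-33,-16,0,1],[0,0,0,-33,-16,0,1],[0,0,0,-33,-16,0,1],[0,0,0,-33,-16,0,1],[0,0,0,-33,-16,0,1],[0,0,0,-33,-16,0,1],[0,0,0,-33,-16,0,1],[0,0,0,-33,-16,0,1],[0,0,0,-33,-16,0,1]]]' 60
python3 -m jog '[[[0,0,0,-19,-8,0,1],[0,0,0,-19,-8,0,1],[0,0,0.98,0,0,0,1],[0,0,0,0,0,20,1],[0,0,0,0,0,30,1],[0,0,0,0,0,30,1],[0,0,0,0,0,0,1],[0,0,0,0,0,0,1]]]'
python3 - <<'E'
from h import *
go([532,199,78],64.4)
a=arm.capture("top")[150:270,150:350]; b=arm.capture("side")[140:260,230:390]
f=lambda x,s:cv2.resize(x,(400*s//1,300*s),interpolation=cv2.INTER_CUBIC)
cv2.imwrite("pics/a1.png",np.vstack([cv2.resize(a,(500,300),interpolation=2),cv2.resize(b,(500,300*500//400*1-75),interpolation=2)])[:,:,::-1])
E
```

```text
time: 1.1
eef_pos: [502.6, 225.5, 244.9]
ee_rot: [0.171, 0.985, -0.0, -0.0]
contact_force: [0.9, 0.7, -0.1]
finger_gap: 1.002
time: 1.77
eef_pos: [530.2, 198.7, 163.6]
ee_rot: [0.221, 0.975, -0.001, -0.002]
contact_force: [0.1, -0.2, 0.9]
finger_gap: 0.998
t 1.77 pos [530.2 198.7 163.6] yawy 64.42 zaxis [-0.0054 -0.0013 -1.    ] F [ 0.1 -0.2  0.9] gap 0.998
shift-first [-1.8  1.3 85.6] turn units 0.0 turn-first shift [-1.8  1.3 85.6]
```

View pics/a1.png

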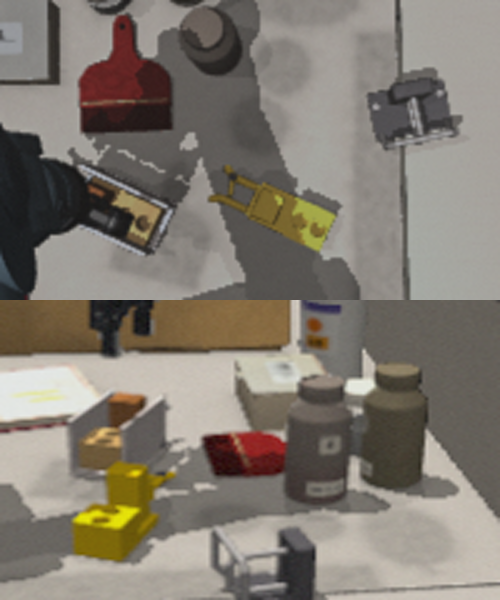

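The fingers hang either side of the post, between the bay plates, with the caddy just below them. Going down and gripping fore and aft.

```bash
python3 -m jog '[[[0,0,0,-1.8,1.3,16,1],[0,0,0,0,0,20,1],[0,0,0,0,0,20,1],[0,0,0,0,0,20,1],[0,0,0,0,0,12,1],[0,0,0,0,0,0,1],[0,0,0,0,0,0,1]]]'
python3 -m jog '[[[0,0,0,0,0,0,-0.2],[0,0,0,0,0,0,-0.4],[0,0,0,0,0,0,-0.6],[0,0,0,0,0,0,-1],[0,0,0,0,0,0,-1],[0,0,0,0,0,0,-1],[0,0,0,0,0,0,-1],[0,0,0,0,0,0,-1]]]' 60
python3 -c "
from h import *
go([532,199,185],64.4)"
```

```text
time: 2.45
eef_pos: [535.6, 200.0, 78.8]
ee_rot: [0.221, 0.975, 0.0, 0.001]
contact_force: [1.2, 0.0, 0.3]
finger_gap: 0.996
time: 3.12
eef_pos: [535.6, 200.1, 78.5]
ee_rot: [0.221, 0.975, 0.001, 0.001]
contact_force: [0.0, 0.7, 6.4]
finger_gap: 0.339
t 3.12 pos [535.6 200.1  78.5] yawy 64.42 zaxis [ 0.0025  0.0011 -1.    ] F [0.  0.7 6.4] gap 0.339
shift-first [   2.6   -2.4 -106.5] turn units 0.0 turn-first shift [   2.6   -2.4 -106.5]
```

```bash
python3 -m jog '[[[0,0,0,0,0,-5,-1],[0,0,0,0,0,-10,-1],[0,0,0,0,0,-10,-1],[0,0,0,0,0,-10,-1],[0,0,0,0,0,-10,-1],[0,0,0,0,0,-12,-1],[0,0,0,0,0,-14,-1],[0,0,0,0,0,-14,-1],[0,0,0,0,0,-14,-1],[0,0,0,0,0,-14,-1],[0,0,0,0,0,-7,-1],[0,0,0,0,0,0,-1]]]'
python3 - <<'E'
from h import *
# anchor origin est: wire mid (594,-198), yaw 10deg; stand 115 mm in front
x=np.array([np.cos(np.radians(10)),np.sin(np.radians(10))])
p=np.array([594,-198])-118*x; print(p)
go([*p,199],10)
b=arm.capture("side")[100:280,210:400]
cv2.imwrite("pics/a2.png",cv2.resize(b,None,fx=3,fy=3,interpolation=2)[:,:,::-1])
E
```

```text
time: 4.12
eef_pos: [535.9, 200.0, 199.9]
ee_rot: [0.221, 0.975, 0.001, 0.002]
contact_force: [0.4, 0.9, -3.9]
finger_gap: 0.335
[ 477.79268514 -218.49048496]
t 4.12 pos [535.9 200.  199.9] yawy 64.42 zaxis [ 0.0042  0.0011 -1.    ] F [ 0.4  0.9 -3.9] gap 0.335
shift-first [-1.283e+02 -4.025e+02  1.000e-01] turn units 9.07 turn-first shift [-4.020e+02 -1.299e+02  1.000e-01]
```

View pics/a2.png

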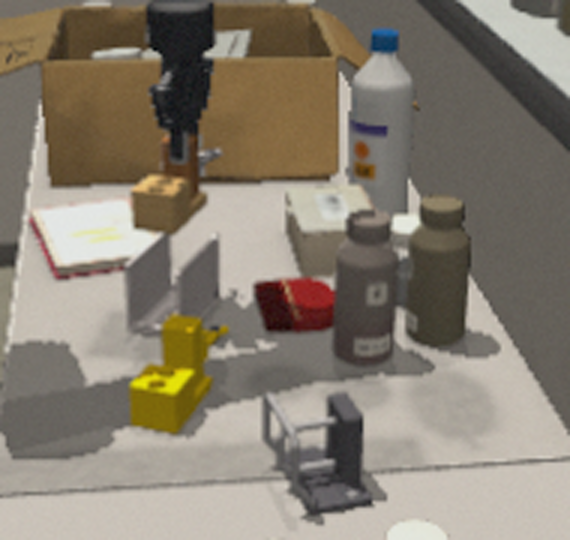

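The caddy is clear of the bay and hangs level. Next I carry it over in front of the anchor.

```bash
python3 -m jog '[[[0,0,0,-5,-16,0,-1],[0,0,0,-9,-28,0,-1],[0,0,0,-10,-32,0,-1],[0,0,0,-10,-32,0,-1],[0,0,0,-10,-32,0,-1],[0,0,0,-10,-32,0,-1],[0,0,0,-10,-32,0,-1],[0,0,0,-10,-32,0,-1],[0,0,0,-10,-32,0,-1],[0,0,0,-10,-32,0,-1],[0,0,0,-10,-32,0,-1],[0,0,0,-10,-30,0,-1]]]'
python3 -m jog '[[[0,0,0.5,-7,-20,0,-1],[0,0,0.9,-6,-12,0,-1],[0,0,0.9,0,0,0,-1],[0,0,0.9,0,0,0,-1],[0,0,0.9,0,0,0,-1],[0,0,0.9,0,0,0,-1],[0,0,0.9,0,0,0,-1],[0,0,0.9,0,0,0,-1],[0,0,0.9,0,0,0,-1],[0,0,0.9,0,0,0,-1],[0,0,0.5,0,0,0,-1],[0,0,0,0,0,0,-1]]]'
python3 -c "
from h import *
go([477.8,-218.5,74.5],10)"
```

```text
time: 5.17
eef_pos: [479.7, -177.4, 196.2]
ee_rot: [0.222, 0.975, 0.0, -0.001]
contact_force: [-0.4, -0.7, -4.5]
finger_gap: 0.341
time: 6.17
eef_pos: [477.5, -210.1, 196.2]
ee_rot: [0.644, 0.765, -0.0, -0.001]
contact_force: [-0.6, 0.1, -3.3]
finger_gap: 0.337
t 6.17 pos [ 477.5 -210.1  196.2] yawy 9.78 zaxis [-0.0018  0.0012 -1.    ] F [-0.6  0.1 -3.3] gap 0.337
shift-first [ -8.5  -1.  121.7] turn units -0.04 turn-first shift [ -8.5  -1.  121.7]
```

```bash
python3 -m jog '[[[0,0,0,-4.5,-0.5,6,-1],[0,0,0,-4,-0.5,12,-1],[0,0,0,0,0,16,-1],[0,0,0,0,0,16,-1],[0,0,0,0,0,16,-1],[0,0,0,0,0,16,-1],[0,0,0,0,0,14,-1],[0,0,0,0,0,10,-1],[0,0,0,0,0,6,-1],[0,0,0,0,0,3,-1],[0,0,0,0,0,2,-1],[0,0,0,0,0,0,-1]]]'
python3 -m jog '[[[0,0,0,0,0,1.5,-1],[0,0,0,0,0,1,-1],[0,0,0,0,0,1,-1],[0,0,0,0,0,0,-1],[0,0,0,0,0,0,-1]]]'
python3 -c "
from h import *
go([477.8,-218.5,74.5],10)"
```

```text
time: 7.17
eef_pos: [478.9, -219.3, 80.4]
ee_rot: [0.644, 0.765, 0.0, 0.0]
contact_force: [-0.4, 0.6, -3.7]
finger_gap: 0.34
time: 7.58
eef_pos: [478.8, -219.1, 76.9]
ee_rot: [0.644, 0.765, 0.0, 0.0]
contact_force: [-0.2, -0.2, -3.7]
finger_gap: 0.337
t 7.58 pos [ 478.8 -219.1   76.9] yawy 9.82 zaxis [ 2.e-04 -0.e+00 -1.e+00] F [-0.2 -0.2 -3.7] gap 0.337
shift-first [ 0.8 -0.8  2.4] turn units -0.03 turn-first shift [ 0.8 -0.8  2.4]
```

```bash
python3 -m jog '[[[0,0,0,0,0,1,-1],[0,0,0,0,0,1,-1],[0,0,0,0,0,0.7,-1],[0,0,0,0,0,0,-1],[0,0,0,0,0,0,-1]]]'
python3 -c "
from h import *
go([477.8,-218.5,74.5],10)"
```

```text
time: 8.0
eef_pos: [478.8, -219.1, 74.3]
ee_rot: [0.644, 0.765, 0.0, 0.0]
contact_force: [-0.6, 0.7, 0.0]
finger_gap: 0.336
t 8.0 pos [ 478.8 -219.1   74.3] yawy 9.82 zaxis [ 2.e-04 -0.e+00 -1.e+00] F [-0.6  0.7  0. ] gap 0.336
shift-first [ 0.7 -0.9 -0.2] turn units -0.03 turn-first shift [ 0.8 -0.9 -0.2]
```

```bash
python3 -m jog '[[[0,0,0,0,0,0,-0.3],[0,0,0,0,0,0,0.2],[0,0,0,0,0,0,1],[0,0,0,0,0,0,1],[0,0,0,0,0,0,1],[0,0,0,0,0,0,1],[0,0,0,0,0,-10,1],[0,0,0,0,0,-25,1],[0,0,0,0,0,-30,1],[0,0,0,0,0,-30,1],[0,0,0,0,0,-10,1],[0,0,0,0,0,0,1]]]'
python3 -m jog '[[[0,0,-1,30,0,0,1],[0,0,0,0,0,0,1],[0,0,0,35,0,0,1],[0,0,0,35,0,0,1],[0,0,0,35,0,0,1],[0,0,0,35,0,0,1],[0,0,0,0,0,0,1]]]'
python3 - <<'E'
from h import *
go([478.8,-219.1,160],100)
a=arm.capture("top"); b=arm.capture("side")
cv2.imwrite("pics/t3.png",a[:,:,::-1]); cv2.imwrite("pics/s3.png",b[:,:,::-1])
A=cv2.resize(a[160:250,280:360],(480,540),interpolation=2); cv2.imwrite("pics/a3.png",A[:,:,::-1])
E
```

```text
time: 9.0
eef_pos: [480.9, -220.4, 183.0]
ee_rot: [0.644, 0.765, 0.001, 0.004]
contact_force: [0.4, -0.4, 0.3]
finger_gap: 1.004
time: 9.58
eef_pos: [431.4, -49.9, 177.3]
ee_rot: [0.601, 0.799, -0.0, -0.003]
contact_force: [-0.1, -0.2, -0.1]
finger_gap: 0.998
t 9.58 pos [431.4 -49.9 177.3] yawy 16.1 zaxis [-0.0055  0.0039 -1.    ] F [-0.1 -0.2 -0.1] gap 0.998
shift-first [-175.8   -1.3   16.4] turn units -13.98 turn-first shift [ -17.4 -175.    16.4]
```

View pics/a3.png

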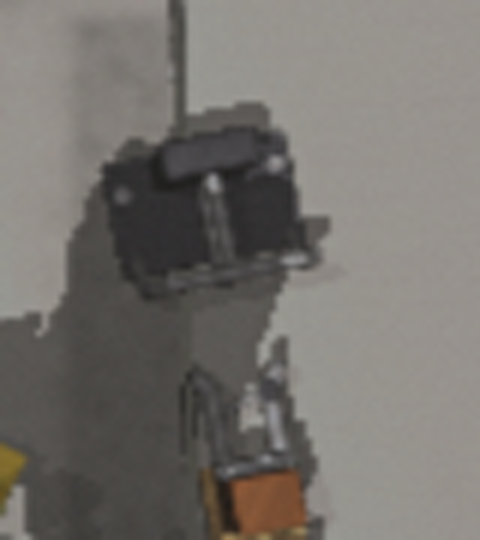

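The top view shows the caddy standing with its hook toward the anchor. The wire runs from (140,293) to (318,258), the ring's top rod from (210,185) to (228,265), the prong tips are near (195,378) and (272,372), and the post top is about (230..305, 470..535).

```bash
python3 - <<'E'
from h import *
T=lambda u,v,z: atz("top",280+u/6-.42,160+v/6-.42,z)[:2]
wl,wr=T(140,293,80),T(318,258,80); print("wire",wl,wr,(wl+wr)/2,"yaw",np.degrees(np.arctan2(-(wl-wr)[0],(wl-wr)[1])),"len",np.linalg.norm(wl-wr))
r0,r1=T(228,265,64),T(211,185,64); d=r1-r0; print("ringtop",r0,r1,"yaw",np.degrees(np.arctan2(d[1],d[0])))
bk=[T(163,152,100),T(255,132,100)]; print("backplate",bk)
P=[T(*p,84) for p in [(230,478),(298,470),(306,520),(240,533)]]; print("post",np.round(P,1),np.mean(P,0))
print("tips",T(195,375,51),T(272,370,51))
# overlay both hypotheses
im=cv2.imread("pics/t3.png"); im=cv2.resize(im,None,fx=6,fy=6,interpolation=2)
def dr(o,yaw,pts,col):
    c,s=np.cos(np.radians(yaw)),np.sin(np.radians(yaw))
    q=[proj("top",[o[0]+c*p[0]-s*p[1],o[1]+s*p[0]+c*p[1],p[2]])*6+2.5 for p in pts]
    cv2.polylines(im,[np.round(q).astype(int)],False,col,1)
a=([594.5,-199.5],11); 
dr(*a,[(0,-42,80),(0,42,80)],(0,255,0)); dr(*a,[(0,0,64),(52,0,64)],(0,255,0))
c=([479,-219],9.8)  # grip
dr(*c,[(-15,-18,84),(15,-18,84),(15,18,84),(-15,18,84),(-15,-18,84)],(255,255,0))
for s in(-1,1): dr(*c,[(30,s*10,51),(66,s*10,51)],(255,255,0)); dr(*c,[(30,s*20,51),(66,s*20,51)],(255,0,255))
cv2.imwrite("pics/o3.png",im[960:1530,1680:2160])
E
```

```text
wire [ 586.26329315 -151.34673816] [ 601.61311205 -241.65155835] [ 593.9382026  -196.49914825] yaw 9.64681168421646 len 91.60009546329589
ringtop [ 600.29293539 -197.99369291] [ 641.4884725  -190.61592657] yaw 10.15354046580312
backplate [array([ 655.00988363, -163.29571291]), array([ 663.84562663, -209.37855133])]
post [[ 492.3 -193.2]
 [ 495.4 -227.4]
 [ 470.4 -230.5]
 [ 464.8 -197.3]] [ 480.73630633 -212.10840041]
tips [ 544.91339413 -180.69073478] [ 546.44820078 -220.41083855]
```

View pics/o3.png

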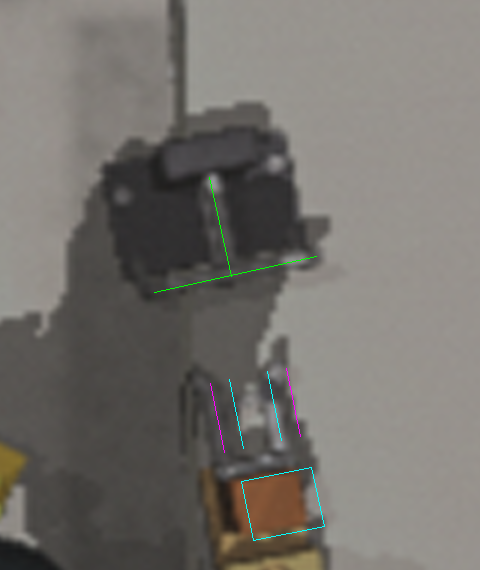

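```bash
python3 - <<'E'
from h import *
im=cv2.imread("pics/t3.png"); h=cv2.cvtColor(im,cv2.COLOR_BGR2HSV)[225:260,305:345].astype(int)
m=((h[...,0]<14)&(h[...,1]>110)&(h[...,2]>110)).astype(np.uint8); 
n,l,s,c=cv2.connectedComponentsWithStats(m); k=1+np.argmax(s[1:,4]); print(s[k],c[k])
r=cv2.minAreaRect(np.argwhere(l==k)[:,::-1].astype(np.float32)); print(r)
print("post ctr",atz("top",305+c[k][0],225+c[k][1],84))
print("cam",ray("top",0,0)[0])
g=cv2.cvtColor(im,cv2.COLOR_BGR2GRAY)
for v in range(193,203): print(v,g[v,307:325])
E
```

```text
[14 14 12 10 98] [19.33673469 18.46938776]
((19.38461685180664, 18.423076629638672), (8.825225830078125, 10.78638744354248), 78.69007110595703)
post ctr [ 479.19105936 -212.0745077    84.        ]
cam [ 517.83491957  -51.73962965 1321.78409439]
193 [47 50 49 48 48 48 64 70 69 80 57 45 47 47 50 52 51 49]
194 [47 48 48 48 48 49 62 83 72 86 64 48 45 45 49 49 49 49]
195 [47 51 48 49 49 48 52 78 67 82 75 50 44 45 49 50 51 50]
196 [47 48 49 48 50 48 46 68 62 75 72 50 44 47 49 51 49 51]
197 [48 50 48 47 47 47 44 64 63 69 74 51 45 45 47 48 49 49]
198 [48 48 49 48 49 48 50 66 81 72 83 60 47 44 47 49 50 48]
199 [48 48 48 48 49 47 47 58 83 71 84 68 49 45 45 48 49 49]
200 [49 48 48 47 48 47 47 49 72 64 82 73 51 45 45 48 48 48]
201 [47 48 48 46 48 46 48 47 67 63 72 71 47 44 47 48 51 53]
202 [49 49 48 47 47 48 47 46 63 70 69 77 54 49 49 60 84 87]
```

```bash
python3 -m jog '[[[0,0,-1.1,0,0,0,1],[0,0,-1.1,0,0,0,1],[0,0,-1.1,0,0,0,1],[0,0,-1.1,0,0,0,1],[0,0,-1.1,0,0,0,1],[0,0,-1.1,0,0,0,1],[0,0,-1.1,0,0,0,1],[0,0,-1.1,0,0,0,1],[0,0,-1.1,0,0,0,1],[0,0,-1.1,0,0,0,1],[0,0,-1.1,0,0,0,1],[0,0,-1.1,0,0,0,1]]]'
python3 -m jog '[[[0,0,-0.8,0,0,0,1],[0,0,0,-4,-28,0,1],[0,0,0,-4,-28,0,1],[0,0,0,-4,-28,0,1],[0,0,0,-3,-28,0,1],[0,0,0,-3,-28,0,1],[0,0,0,0,-28,0,1],[0,0,0,0,0,0,1],[0,0,0,0,0,0,1]]]'
python3 -c "
from h import *
go([479.2,-212.1,130],100)"
```

```text
time: 10.68
eef_pos: [435.7, -56.2, 178.4]
ee_rot: [-0.046, 0.999, -0.0, -0.0]
contact_force: [-0.6, -0.6, 0.1]
finger_gap: 1.002
time: 11.43
eef_pos: [481.7, -219.8, 178.0]
ee_rot: [-0.084, 0.997, 0.0, -0.0]
contact_force: [-0.2, 0.6, -0.1]
finger_gap: 0.997
t 11.43 pos [ 481.7 -219.8  178. ] yawy 99.58 zaxis [-7.e-04  4.e-04 -1.e+00] F [-0.2  0.6 -0.1] gap 0.997
shift-first [ 1.2  8.  48. ] turn units -0.07 turn-first shift [ 1.1  8.  48. ]
```

```bash
python3 -m jog '[[[0,0,-0.07,1,8,0,1],[0,0,0,0,0,20,1],[0,0,0,0,0,25,1],[0,0,0,0,0,25,1],[0,0,0,0,0,25,1],[0,0,0,0,0,20,1],[0,0,0,0,0,13,1],[0,0,0,0,0,0,1],[0,0,0,0,0,0,1]]]'
python3 -c "
from h import *
go([479.2,-212.1,50],100)"
```

```text
time: 12.18
eef_pos: [478.3, -207.9, 50.6]
ee_rot: [-0.09, 0.996, 0.001, -0.001]
contact_force: [0.3, 0.3, 0.3]
finger_gap: 0.997
t 12.18 pos [ 478.3 -207.9   50.6] yawy 100.32 zaxis [-0.0022  0.0016 -1.    ] F [0.3 0.3 0.3] gap 0.997
shift-first [-0.1 -4.3  0.6] turn units 0.05 turn-first shift [-0.2 -4.3  0.6]
```

```bash
python3 -m jog '[[[0,0,0,0,-4,0,1],[0,0,0,0,0,0,0.4],[0,0,0,0,0,0,0.2],[0,0,0,0,0,0,0.1],[0,0,0,0,0,0,0],[0,0,0,0,0,0,-0.1],[0,0,0,0,0,0,-0.2],[0,0,0,0,0,0,-1],[0,0,0,0,0,0,-1],[0,0,0,0,0,0,-1],[0,0,0,0,0,0,-1]]]' 80
python3 -c "
from h import *
go([594-118*.985,-198.5-118*.174,55],100)"
```

```text
time: 13.1
eef_pos: [480.2, -213.1, 51.5]
ee_rot: [-0.089, 0.996, 0.0, 0.0]
contact_force: [-1.3, 2.4, 6.3]
finger_gap: 0.414
t 13.1 pos [ 480.2 -213.1   51.5] yawy 100.25 zaxis [ 4.e-04  7.e-04 -1.e+00] F [-1.3  2.4  6.3] gap 0.414
shift-first [ 3.5 -5.4 -3.5] turn units 0.04 turn-first shift [ 3.4 -5.4 -3.5]
```

```bash
python3 -m jog '[[[0,0,0.04,0,0,-2,-1],[0,0,0,0,0,-3,-1],[0,0,0,0,-2.7,0,-1],[0,0,0,0,-2.7,0,-1],[0,0,0,-6,0,0,-1],[0,0,0,-6,0,0,-1],[0,0,0,-6,0,0,-1],[0,0,0,-6,0,0,-1],[0,0,0,0,0,0,-1],[0,0,0,0,0,0,-1]]]'
python3 - <<'E'
from h import *
go([594-28*.985,-198.5-28*.174,52],100)
a=arm.capture("top"); b=arm.capture("side")
cv2.imwrite("pics/t4.png",a[:,:,::-1]); cv2.imwrite("pics/s4.png",b[:,:,::-1])
A=cv2.resize(a[165:255,285:350],(390,540),interpolation=2);B=cv2.resize(b[210:280,250:303],(408,540),interpolation=2); cv2.imwrite("pics/a4.png",np.hstack([A,B])[:,:,::-1])
E
```

```text
time: 13.93
eef_pos: [505.3, -214.5, 56.0]
ee_rot: [-0.088, 0.996, -0.0, 0.0]
contact_force: [-0.5, -0.7, -4.0]
finger_gap: 0.414
t 13.93 pos [ 505.3 -214.5   56. ] yawy 100.04 zaxis [ 1.e-04 -1.e-04 -1.e+00] F [-0.5 -0.7 -4. ] gap 0.414
shift-first [-62.1   0.3   4. ] turn units 0.01 turn-first shift [-62.1   0.4   4. ]
```

View pics/a4.png

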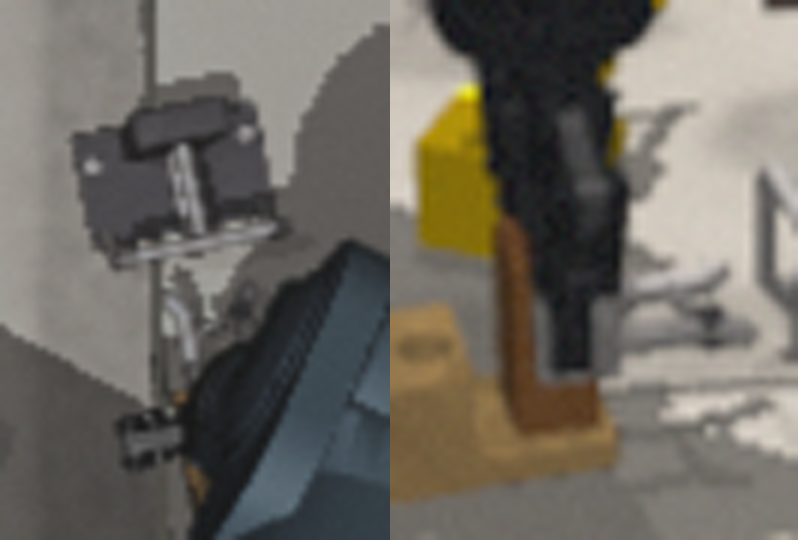

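The left prong runs from (168,298) to (190,350), the ring rod is at (180..200, 150..230), and the wire runs from (112,265) to (280,227). The caddy is just off the table and level. I check the lateral fit with numbers.

```bash
python3 - <<'E'
from h import *
o=np.array([594,-198.5]); c,s=np.cos(np.radians(10)),np.sin(np.radians(10))
loc=lambda X:np.array([[c,s],[-s,c]])@(np.array(X)[:2]-o)
g=cv2.cvtColor(cv2.imread("pics/t4.png"),cv2.COLOR_BGR2GRAY)
T=lambda u,v,z:loc(atz("top",u,v,z)).round(1)
Z=lambda u,v,z:T(285+u/6-.42,165+v/6-.42,z)
print("wire L,R",Z(112,265,80),Z(282,226,80)); print("prong",Z(176,312,56),Z(188,345,56),"rod",Z(184,160,64),Z(200,228,64))
print("pred prong px",[ (proj("top",[o[0]+c*x-s*15,o[1]+s*x+c*15,56])).round(1) for x in(-41,-30)])
print(loc(arm.sense()['eef_pos']))
for v in range(212,226,1): print(v,g[v,308:325])
E
```

```text
wire L,R [-0.6 47. ] [  1.6 -41.1]
prong [-29.8  17.6] [-47.6  15. ] rod [45.3 -1.5] [ 9.6 -2.3]
pred prong px [array([315.5, 220. ]), array([314.7, 216.5])]
[-90.87084961  -0.19344732]
212 [133 136  92  86 147 148 107  92  90 103 148 156 158 159 152 106  89]
213 [133 138  91  78  90 109 109  96  91  97 146 158 155 152 113  92  76]
214 [135 131  90  80 104 119 105  93  91  88 104 147 112 101  93  89  65]
215 [131 131  90  81 112 148 133 108  85  80  93 146 105  91  91  74  57]
216 [130 129  90  84 112 127 149 130  94  79  89 146 113  90  87  53  46]
217 [129 126  91  86 143 126 126 151 119  82  85 147 148  94  73  55  48]
218 [129 127  88  87 151 153 120 148 121  71  71  88 109  93  73  71  58]
219 [129 128  88  86 149 159 121 140 125  81  82 118  99  78  58  74  63]
220 [131 130  90  83 127 150 120 126 133  98  97  82  64  74  77  80  64]
221 [133 131  91  77  78  96  82 115 143 115  88  78  77  80  84  87  68]
222 [134 131  90  79  73  86  76 113 154 120  83  82  82  89  89  60  37]
223 [135 132  88  79  71  87  89 110 152 123  79  78  77  67  46  34  31]
224 [132 126  66  73  71  89  91 100 140 122  77  75  54  33  31  32  37]
225 [132 125  64  71  69  87  91  83  84  87  70  53  32  29  32  36  36]
```

```bash
python3 - <<'E'
from h import *
o=np.array([594,-198.5]); c,s=np.cos(np.radians(10)),np.sin(np.radians(10))
P=lambda x,y,z:proj("top",[o[0]+c*x-s*y,o[1]+s*x+c*y,z]).round(2)
for x in(15,30,45): print(x,"top rod edges",P(x,4,64),P(x,-4,64),"low rod",P(x,4,18),P(x,-4,18))
print("wire ends",P(0,46,80),P(0,-46,80),"backplate/base")
g=cv2.cvtColor(cv2.imread("pics/t4.png"),cv2.COLOR_BGR2GRAY)
for v in range(190,210,2): print(v,g[v,300:336])
E
```

```text
15 top rod edges [315.53 201.26] [318.08 200.74] low rod [313.95 202.34] [316.41 201.84]
30 top rod edges [314.53 196.48] [317.08 195.96] low rod [312.98 197.72] [315.45 197.22]
45 top rod edges [313.53 191.7 ] [316.08 191.18] low rod [312.02 193.11] [314.48 192.61]
wire ends [303.53 208.48] [333.29 202.44] backplate/base
190 [ 78  73  72  75  74  56  38  36  40  39  36  36  40  79 113 154 109  55
  48  65  70  71  72  74  72  74  74  74  83 144 156 155 154 153 109  95]
192 [151 122  86  76  75  76  73  73  74  73  69  67  69 114 103 132 124  66
  45  50  71  75  76  76  76  75  76  75  76  95 148 156 157 153 106  93]
194 [ 79  77  74  74  75  73  77  76  74  75  75  74  77 101 148 130 148  91
  49  45  68  75  74  74  77  76  76  75  75  92 148 158 152 114  95  93]
196 [ 75  75  75  77  74  74  74  74  74  73  75  74  72  69 127 108 141 124
  63  44  49  72  77  78  78  77  77  75  75  78  88 101 100  94  92  94]
198 [ 73  73  74  76  76  75  75  74  73  76  76  76  75  78 117 143 128 139
  81  45  47  63  55  52  51  52  52  53  58  52  57  89  93  92  94  94]
200 [ 73  75  74  74  74  74  74  75  76  74  72  74  71  56  72 132 108 148
 122  65  45  44  50  51  50  53  52  49  56  58  53  85  93  91  93  94]
202 [ 75  74  74  74  74  76  75  56  53  49  49  50  49  49  48  64  76 118
 129  68  50  69 104 143 149 124 105 116 115 114 113  71  64  76  91  94]
204 [ 77  64  80  75  58  68  56  49  57  55  47  57 109 145 147  94  72  75
  96 110 113 122 140 148 144 134 126 121 112  89  55  54  65  78  82  83]
206 [103  85  68  76  67  68  67  68 114 119 114 120 134 148 150 137 127 121
 119 123 117 119 136 142 151 144 137  93  82  80  79  81  81  81  81  80]
208 [138 142 132  82  85 105 110 108 118 115  76  83 115 149 145 146 143 142
 141 145 145 145 144 147 140 101  83  88  90  93  91  92  89  93  92  92]
```

```bash
python3 -m jog '[[[0,0,0,-5,-0.5,0,-1],[0,0,0,-5,0,0,-1],[0,0,0,-5,0,0,-1],[0,0,0,-5,0,0,-1],[0,0,0,-4,0,0,-1],[0,0,0,-4,0,0,-1],[0,0,0,0,0,0,-1]]]'
python3 -m jog '[[[0,0,0,-4,0,0,-1],[0,0,0,-4,0,0,-1],[0,0,0,-4,0,0,-1],[0,0,0,-4,0,0,-1],[0,0,0,0,0,0,-1]]]'
python3 -c "
from h import *
go([594-28*.985,-198.5-28*.174,52],100)"
```

```text
time: 14.62
eef_pos: [533.5, -210.3, 56.2]
ee_rot: [-0.087, 0.996, -0.0, 0.0]
contact_force: [0.6, 0.3, -3.3]
finger_gap: 0.414
time: 15.03
eef_pos: [548.8, -207.9, 55.9]
ee_rot: [-0.087, 0.996, -0.0, -0.0]
contact_force: [-0.6, -2.6, -5.0]
finger_gap: 0.414
t 15.03 pos [ 548.8 -207.9   55.9] yawy 100.0 zaxis [ 1.e-04 -1.e-03 -1.e+00] F [-0.6 -2.6 -5. ] gap 0.414
shift-first [-18.2   1.4   3.9] turn units -0.0 turn-first shift [-18.2   1.4   3.9]
```

```bash
python3 -m jog '[[[0,0,0,-3,0,0,-1],[0,0,0,-3,0,0,-1],[0,0,0,-3,0,0,-1],[0,0,0,-3,0,0,-1],[0,0,0,0,0,0,-1]]]'
python3 -m jog '[[[0,0,0,-2,0,0,-1],[0,0,0,-2,0,0,-1],[0,0,0,-2,0,0,-1],[0,0,0,0,0,0,-1],[0,0,0,0,0,0,-1]]]'
python3 -c "
from h import *
go([594-28*.985,-198.5-28*.174,52],100)"
```

```text
time: 15.45
eef_pos: [561.9, -205.8, 56.5]
ee_rot: [-0.087, 0.996, -0.001, 0.001]
contact_force: [2.5, -2.7, -5.5]
finger_gap: 0.41
time: 15.87
eef_pos: [565.8, -203.8, 55.9]
ee_rot: [-0.087, 0.996, 0.0, -0.0]
contact_force: [-0.9, 0.7, -4.1]
finger_gap: 0.414
t 15.87 pos [ 565.8 -203.8   55.9] yawy 100.03 zaxis [-3.e-04  1.e-03 -1.e+00] F [-0.9  0.7 -4.1] gap 0.414
shift-first [-0.7  0.4  3.9] turn units 0.01 turn-first shift [-0.7  0.4  3.9]
```

```bash
python3 -m jog '[[[0,0,0,-1,0,0,-1],[0,0,0,-1,0,0,-1],[0,0,0,0,0,0,-1]]]'
python3 -m jog '[[[0,0,0,2,0,0,-1],[0,0,0,2,0,0,-1],[0,0,0,2,0,0,-1],[0,0,0,1,0,0,-1],[0,0,0,0,0,0,-1],[0,0,0,0,0,0,-1]]]'
python3 -c "
from h import *
go([594-28*.985,-198.5-28*.174,52],100)"
```

```text
time: 16.12
eef_pos: [568.0, -203.9, 56.0]
ee_rot: [-0.087, 0.996, 0.0, 0.0]
contact_force: [-0.3, 0.1, -4.2]
finger_gap: 0.41
time: 16.62
eef_pos: [560.8, -205.3, 56.1]
ee_rot: [-0.087, 0.996, 0.0, 0.0]
contact_force: [1.0, 0.7, -4.3]
finger_gap: 0.411
t 16.62 pos [ 560.8 -205.3   56.1] yawy 99.99 zaxis [ 1.e-04  1.e-04 -1.e+00] F [ 1.   0.7 -4.3] gap 0.411
shift-first [-5.8  0.9  4.1] turn units -0.0 turn-first shift [-5.8  0.9  4.1]
```

```bash
python3 -m jog '[[[0,0,0,3,0,0,-1],[0,0,0,3,0,0,-1],[0,0,0,2,0,0,-1],[0,0,0,0,0,0,-1]]]'
python3 -m jog '[[[0,0,0,2,0,0,-1],[0,0,0,1,0,0,-1],[0,0,0,0,0,0,-1]]]'
python3 -m jog '[[[0,0,0,1,0,0,-1],[0,0,0,1,0,0,-1],[0,0,0,0,0,0,-1]]]'
```

```text
time: 16.95
eef_pos: [552.8, -206.6, 56.1]
ee_rot: [-0.087, 0.996, 0.0, 0.0]
contact_force: [0.3, -0.2, -4.7]
finger_gap: 0.414
time: 17.2
eef_pos: [552.2, -206.9, 56.7]
ee_rot: [-0.088, 0.996, 0.0, 0.002]
contact_force: [4.8, 1.6, -5.7]
finger_gap: 0.413
time: 17.45
eef_pos: [551.9, -207.1, 56.7]
ee_rot: [-0.088, 0.996, 0.0, 0.004]
contact_force: [9.4, 3.2, -8.7]
finger_gap: 0.413
```

The pull test gives 9.4 N of resistance in the wrist's force reading, so the gate is shut behind the bar. Next I re-seat the caddy, lower it and release it.

```bash
python3 -m jog '[[[0,0,0,-4,0,0,-1],[0,0,0,-5,0,0,-1],[0,0,0,-5,0,0,-1],[0,0,0,-3,0,0,-1],[0,0,0,0,0,2,-1],[0,0,0,0,0,1,-1],[0,0,0,0,0,0.5,-1],[0,0,0,0,0,0,-1],[0,0,0,0,0,0,-1]]]'
python3 -c "
from h import *
go([564,-203.5,51.5],100)"
```

```text
time: 18.2
eef_pos: [564.5, -204.5, 52.4]
ee_rot: [-0.087, 0.996, 0.0, -0.0]
contact_force: [0.2, 0.3, -4.0]
finger_gap: 0.414
t 18.2 pos [ 564.5 -204.5   52.4] yawy 99.99 zaxis [-5.e-04  3.e-04 -1.e+00] F [ 0.2  0.3 -4. ] gap 0.414
shift-first [0.4 1.1 0.9] turn units -0.0 turn-first shift [0.4 1.1 0.9]
```

```bash
python3 -m jog '[[[0,0,0,0,0,0.6,-1],[0,0,0,0,0,0.5,-1],[0,0,0,0,0,0.3,-1],[0,0,0,0,0,0,-1],[0,0,0,0,0,0,-1]]]'
python3 -c "
from h import *
go([564,-203.5,51.5],100)"
```

```text
time: 18.62
eef_pos: [564.9, -204.6, 51.6]
ee_rot: [-0.087, 0.996, -0.0, 0.0]
contact_force: [-1.3, 0.4, 1.2]
finger_gap: 0.411
t 18.62 pos [ 564.9 -204.6   51.6] yawy 100.0 zaxis [ 2.e-04 -1.e-04 -1.e+00] F [-1.3  0.4  1.2] gap 0.411
shift-first [0.7 1.2 0.1] turn units 0.0 turn-first shift [0.7 1.2 0.1]
```

```bash
python3 -m jog '[[[0,0,0,0,0,0,-0.1],[0,0,0,0,0,0,0.1],[0,0,0,0,0,0,0.5],[0,0,0,0,0,0,1],[0,0,0,0,0,0,1],[0,0,0,0,0,0,1],[0,0,0,0,0,0,1],[0,0,0,0,0,-8,1],[0,0,0,0,0,-20,1],[0,0,0,0,0,-30,1],[0,0,0,0,0,-35,1],[0,0,0,0,0,-35,1]]]'
python3 -m jog '[[[0,0,0,0,0,-20,1],[0,0,0,0,0,0,1],[0,0,0,20,30,0,1],[0,0,0,20,30,0,1],[0,0,0,20,30,0,1],[0,0,0,20,30,0,1],[0,0,0,0,30,0,1],[0,0,0,0,30,0,1],[0,0,0,0,0,0,1],[0,0,0,0,0,0,1]]]'
python3 - <<'E'
from h import *
go([400,-40,180],100)
a=arm.capture("top"); b=arm.capture("side")
cv2.imwrite("pics/t5.png",a[:,:,::-1]); cv2.imwrite("pics/s5.png",b[:,:,::-1])
A=cv2.resize(a[165:255,285:350],(390,540),interpolation=2);B=cv2.resize(b[210:280,260:313],(408,540),interpolation=2); cv2.imwrite("pics/a5.png",np.hstack([A,B])[:,:,::-1])
E
```

```text
time: 19.62
eef_pos: [564.2, -204.2, 180.7]
ee_rot: [-0.087, 0.996, 0.0, -0.001]
contact_force: [0.9, -1.1, -0.4]
finger_gap: 1.001
time: 20.45
eef_pos: [454.1, -40.1, 199.1]
ee_rot: [-0.089, 0.996, -0.0, -0.0]
contact_force: [-1.4, -0.9, -0.2]
finger_gap: 1.001
t 20.45 pos [454.1 -40.1 199.1] yawy 100.16 zaxis [-4.e-04 -1.e-04 -1.e+00] F [-1.4 -0.9 -0.2] gap 1.001
shift-first [53.3  9.6 19.1] turn units 0.03 turn-first shift [53.3  9.5 19.1]
```

View pics/a5.png

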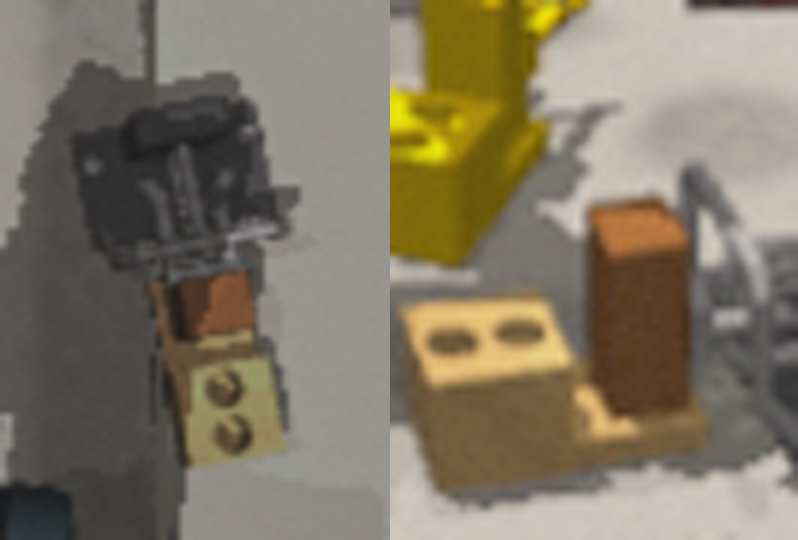

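View pics/t5.png

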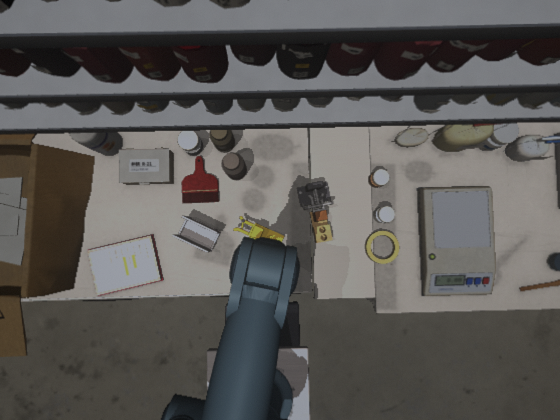

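The caddy stands upright in front of the anchor with its prongs either side of the ring rod, seen at (150..200, 150..240) in the crop. The bottle (233,165), brush (200,183), jars (379,177) and (385,213) and tape roll (382,247) sit where they were. The robot is clear, so I hand the job in.

```bash
python3 -c "
from cell import arm
print(arm.job_done())"
```

```text
the job is handed in; nothing more can be done
None
```

The caddy is hooked onto the anchor's ring and stands upright on the table. I handed the job in at about 20.6 s of the 58 s allowed; no verdict was given.

**What I did:** I gripped the handle fore and aft, lifted the caddy straight out of the bay and stood it in front of the anchor, then let go. I took the handle again by its two sides, carried the caddy about 4.5 mm up, pushed the hook on, lowered it and released it.

**Checks that passed:**
- **Gate:** the sideways force of about 2.7 N during the push fell to about zero at the end. Pulling back met 9.4 N of resistance, so the gate is shut behind the bar. I then pushed the caddy back in before lowering it.
- **Standing:** the caddy's weight came off the wrist before I released it. The last pictures show it upright with its prongs either side of the ring.
- **Bystanders:** the bottle, brush, jars and tape roll appear where they were in the top view. I compared these by eye only.

**Checks that disagreed or fell short:**
- **Anchor's sideways position:** the ring rod and the guard wire gave values about 3 mm apart, so I aimed between them, within the 4 mm allowed.
- **Hook depth:** I did not feel the bar reach the bottom of the throat; after the last extra 2 mm of push the wrist still read almost no force.

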